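Set up the lino proof press and make a dry pass

ROBOT

A 6-joint arm with a two-finger parallel gripper is mounted at the origin on the work surface; the furniture and walls round the work are solid. World frame = base frame: x ahead of the robot, y to its left, z up, the work surface at z = 0. Lengths are in m, angles in rad, forces in N, time in s.
With the tool pointing down it reaches from about 0.35 to 0.85 m from the base axis. Payload 8.1 kg.
Tool frame: the origin (TCP) lies at the centre of the arm's flange, where the gripper is bolted on; the fingertips stand 186 mm ahead of it and the grasp point (between the pads) lies 167 mm ahead of it (robot.grasp_offset is the distance from the TCP to the grasp point, in m); z points along the fingers, y is the line along which they close (so a half turn about z gives the same grasp; the last joint's range is limited). The gripper opens to 93 mm and grips with 3 to 60 N. Pads are 15 mm wide; open, the fingers measure 128 mm over their backs; the gripper's body (75 mm by 188 mm) begins 65 mm behind the grasp point.
Start: joints at [-1.199, 0.13, 1.488, -0, 1.523, -0.085], TCP at [0.265, -0.538, 0.405] pointing down, gripper open.
Joint ranges: [-2.96, 2.96], [-0.89, 2.26], [0.02, 2.5], [-1.34, 4.48], [0, 2.73], [-2.66, 2.66]. Speed limits (rad/s): [2.39, 2.39, 2.79, 3.14, 3.14, 3.14].

INTERFACE

Orientations are given as a rotation vector (axis times angle).
In Python, from plant import robot gives the robot as it stands.
- The arm moves only by the tool drive_tool, never from a script. Its argument "moves" is one flat list of numbers, 7 for each row, row after row: the finger opening in mm, from 0 to 93, then the shift along the tool's x, y, z in mm, then the turn, a rotation vector about the tool's x, y, z in degrees. A call has 1 to 8 rows; each row shifts and turns the commanded pose from where the row before left it, along the tool's axes as they then stand; what a row does not reach is not made up. A row lasts 1/10 s, in which the tool goes at most 50 mm and 8.59 degrees, less where a joint would pass 70% of its speed; a pose out of reach is approached as far as the arm can. A call is refused whole if a number of a shift passes 50 or a number of a turn 8.59, either way. A call with a gripper value outside its range is refused whole. The fingers move at their own pace and stop on an object; "grip_force" is the grip in N (left out, the last holds). Time passes only in rows, so rows that do not move let the fingers close. It gives the time, the measured TCP pose, the force, the opening and the grip force at its end, in the units of the state.
- robot.read_state(): the state, without advancing time (a new reading comes with each control period).
- robot.read_camera(name): name is "scene" or "top" or "wrist"; returns a dict with "color" (384x512x3 uint8, red, green, blue), "depth" (384x512 float32, m along the optical axis (not along the pixel's ray), 0 where there is no reading), "mtx" (3x3 intrinsics, pixels), "dist_coeffs" ([k1, k2, p1, p2, k3] as OpenCV has them; the pictures are not rectified), "R" (3x3) and "t" (3): a world point X has camera coordinates R X + t. Camera axes: x right, y down, z forward; pixel columns grow to the right and rows downward; lengths in m; the calibration is good to about 2 mm. A picture is of the moment at which its call begins.
- robot.close_job(): hands the job in; it is judged then, once.
The state is a dict: "t": time; "q": joint angles; "dq": joint speeds; "joint_torque": joint torques, N m; "tool_pos": TCP position; "orientation": TCP orientation; "force": force on the tool from outside, world axes, zero at the start; "wrist_torque": the same for the moment, N m; "opening": finger opening in m; "gripper_force": force on a finger pad.
Only numpy, scipy, OpenCV 4.12 (cv2) and the standard library are available. Lean on these libraries where they do the work, as an engineer would, in place of code of your own. Each camera call takes 0.05 s, during which the arm holds its last target. There are 200 camera calls.

TASK

Make a dry trial pass on the small proof press: lay the wood-mounted lino block carved face up on the steel bed, its long side along the bed, centred between the two scribed lines and snug against the head stop. Turn the black bar knob on the roller carriage clockwise until its nose points straight at the brass index tab, so that the roller will just nip the block; with both done, take the carriage by its wooden handle and roll it slowly across the block all the way to the other end of the bed, leaving the knob on its mark. Leave the ink bottle standing where it is, and let go of everything at the end.

Things in the scene. Friction and masses are not known exactly. Their poses are not given: they have to be found in the camera images.
- block_center (a point): centre of the loose wood-mounted lino block: 60 mm (its x) x 90 mm (its y) x 22 mm high, plywood below, brown lino with a carved leaf on top; 0.1 to 0.17 kg. The point lies 11 mm above the underside; z up. It starts flat on the table, face up, at the robot's right; either end may go to the stop.
- press: small grey proof press, fixed on the table at the robot's left. Origin on the table under the block's place; y along the bed, away from the robot; x across the bed, to the right; z up. Bed 116 mm (x), from y = -155 to +120 mm, its flat top 30 mm above the table with no raised sides. At the start the carriage stands at the near (-y) end: all of it at y below -75 mm, 126 mm high, knob 172 mm high.
- bed_seat (a point): point on the bed's top (30 mm above the table, over the press's origin) where the middle of the block's underside belongs; axes as the press. Two scribed lines 61 mm apart mark the place. The steel head stop, 80 mm across the bed and 12 mm high, has its near face at y = +45 mm from here, so the snug block is centred at x = 0, y = 0.
- carriage (a joint): position of the roller carriage in m: 0 at the home end (near the robot), 0.215 hard against the far end (away from it), along the press's +y; friction about 2.5 N. Its sprung rubber roller, once lowered, climbs the block's edge (some newtons more) and presses with about 10 N; the roller is over the block's middle at 0.125.
- carriage_handle (a point): middle of the carriage's turned wooden handle: a level bar along the press's x, 58 mm long, about 26 mm thick, standing out on the press's +x (right) side, 119 mm above the table, with nothing over 75 mm high beneath; take it from above, fingers before and behind it along the press's y
- screw (a joint): angle of the pressure knob in rad, growing clockwise seen from above; 0 is roller fully up, range 0 to 2.7; at 2.0 the nose points at the index tab. It lowers the roller 2 mm per rad and stays where it is left (friction about 0.12 N m).
- screw_grip (a point): point on the knob's vertical axis at gripping height, 156 mm above the table. The grip is an upright black bar 16 mm thick, about 60 mm long, from 134 to 172 mm above the table, on a 48 mm hub. The point's x axis runs along the bar away from the nose, y across the bar, z up
- screw_nose (a point): pointed nose end of the black bar, with a white line, 30 mm out from the knob's axis (on the -x side of screw_grip)
- dial_mark (a point): the brass index tab, 4.5 mm wide, on the edge of the round aluminium dial plate, on the side toward the robot (-y of the press), 36 mm from the knob's axis
- roller: the black rubber roller of the carriage, 44 mm diameter, 84 mm long; origin at its middle; it spins
- block: the lino block itself; origin at the centre of its underside
- ink_bottle: dark ink bottle with a white cap, 44 mm across, 92 mm high, standing loose between the block and the closed paint box; origin at the centre of its foot; leave it alone

How it is judged:
On the way, in this order (a step that is already met when the one before it is completed fails the run):
1. with the carriage still at its home end, the block lies face up in its place, snug against the head stop, and the knob's nose is at the index tab (value of joint carriage below 0.03 m and value of joint screw between 1.88 and 2.12 rad and x of block_center in the frame of press between -0.009 and 0.009 m and y of block_center in the frame of press between -0.005 and 0.003 m and z of block_center in the frame of press between 0.037 and 0.044 m and angle between the y axis of block and the y axis of press, either way round below 0.1 rad and angle between block's own z axis and vertical below 0.1 rad), for 0.2 s.
2. the roller rides over the middle of the block, pressing on it (value of joint carriage between 0.095 and 0.155 m and contact force between roller and block above 4 N), for 0.06 s.
At the end, for the whole second after the job is handed in: The carriage stands within 12 mm of the far end of the bed; the knob is within 0.12 rad (7 degrees) of the index tab; the block lies flat, face up and still on the bed, within 5 mm of the head stop, within 9 mm of the middle line and turned by less than 0.1 rad (value of joint carriage above 0.203 m and value of joint screw between 1.88 and 2.12 rad and x of block_center in the frame of press between -0.009 and 0.009 m and y of block_center in the frame of press between -0.005 and 0.003 m and z of block_center in the frame of press between 0.037 and 0.044 m and angle between the y axis of block and the y axis of press, either way round below 0.1 rad and angle between block's own z axis and vertical below 0.1 rad and linear speed of block below 0.02 m/s); the robot touches nothing.
It fails at once if the ink bottle was knocked or moved (distance of ink_bottle from where it was at the start of the episode above 0.03 m or angle between ink_bottle's own z axis and vertical above 0.5 rad).
It also fails if it takes over 72 s, if anything falls off the work surface, if the arm or the gripper's body presses on something with over 40 N, if the wrist force passes 120 N, or if a joint passes its speed limit or range.

## Working session

There is one attempt and no reset: what is moved stays moved. The work goes in short steps, Python scripts to look and compute and a tool call to move; the robot and the scene stay as the last step left them, time stands still between calls to the robot, and variables do not carry over. Pictures are saved under pics/ and viewed, at most 10 in all, crops included, and the job is handed in when it is done.

Besides the shell and the picture viewer there is one more tool, called after "Call:" as name(argument=value, ...) on one line, values as JSON. drive_tool: Moves the arm, as the interface text tells. Its arguments: {"type":"object","properties":{"moves":{"type":"array","items":{"type":"number"}},"grip_force":{"type":"number"}},"required":["moves"]}

```bash
mkdir -p pics; ls
cat > h.py <<'E'
import numpy as np, cv2
from plant import robot
def save(c,n): cv2.imwrite('pics/'+n,cv2.cvtColor(c,cv2.COLOR_RGB2BGR))
def ray(cam,px,z):
    "pixels Nx2 onto plane z (scalar)"
    p=cv2.undistortPoints(np.float64(px).reshape(-1,1,2),cam['mtx'],cam['dist_coeffs']).reshape(-1,2)
    d=np.c_[p,np.ones(len(p))]@cam['R']; o=-cam['R'].T@cam['t']
    return o+d*((z-o[2])/d[:,2])[:,None]
def pts(cam):
    h,w=cam['depth'].shape
    u,v=np.meshgrid(np.arange(w),np.arange(h))
    p=cv2.undistortPoints(np.stack([u,v],-1).reshape(-1,1,2).astype(float),cam['mtx'],cam['dist_coeffs']).reshape(-1,2)
    d=cam['depth'].reshape(-1,1).astype(float)
    return ((np.c_[p,np.ones(len(p))]*d-cam['t'])@cam['R']).reshape(h,w,3)
def proj(cam,X):
    return cv2.projectPoints(np.float64(X).reshape(-1,1,3),cv2.Rodrigues(cam['R'])[0],cam['t'],cam['mtx'],cam['dist_coeffs'])[0].reshape(-1,2)
E
python3 - <<'E'
from h import *
s=robot.read_state();print({k:np.round(v,3) for k,v in s.items()})
for n in('top','scene'):
    c=robot.read_camera(n);save(c['color'],n+'0.png');np.savez(n+'0.npz',**c);print(n,-c['R'].T@c['t'],c['R'])
E
```

```text
pics
{'t': np.float64(0.0), 'q': array([-1.199,  0.131,  1.489, -0.   ,  1.523, -0.085]), 'dq': array([ 0.001,  0.001, -0.001, -0.001,  0.   ,  0.001]), 'joint_torque': array([ 2.0000e-03, -5.5983e+01, -4.9176e+01,  7.7000e-02,  3.5000e-02,
       -0.0000e+00]), 'tool_pos': array([ 0.265, -0.538,  0.404]), 'orientation': array([-3.058, -0.711,  0.   ]), 'force': array([ 0.016, -0.195, -0.143]), 'wrist_torque': array([-0.001, -0.002,  0.007]), 'gripper_force': np.float64(0.0), 'opening': np.float64(0.093)}
top [0.22518289 0.08489524 1.37459634] [[-0.02815287 -0.99960208 -0.00175763]
 [-0.99093575  0.02813976 -0.1313564 ]
 [ 0.13135359 -0.00195636 -0.99133365]]
scene [-0.45680869 -0.48462571  0.57176986] [[ 0.5556918  -0.83112289 -0.02100865]
 [-0.3486418  -0.21001418 -0.91342374]
 [ 0.75475527  0.51490658 -0.40646734]]
```

View pics/top0.png

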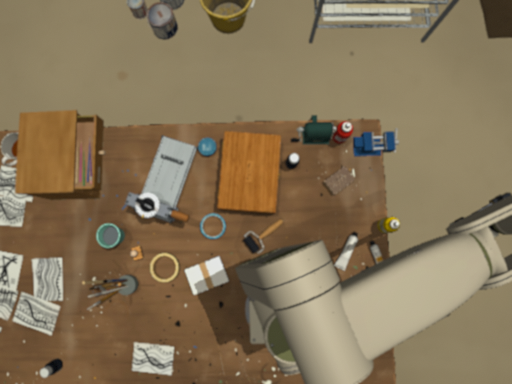

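View pics/scene0.png

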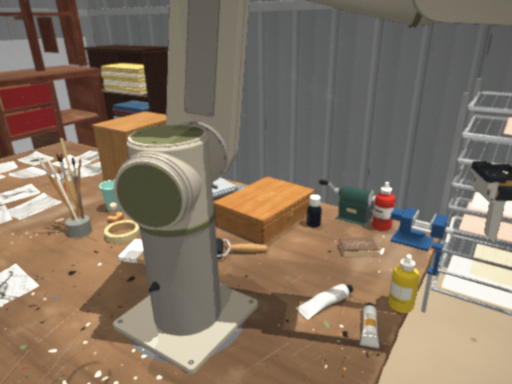

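The top view shows the press at about (170,170), with the knob and dial at (148,205) and the handle at (178,215). The block is at (340,180), the bottle at (293,160) and the paint box at (250,172). I'll zoom in on both areas.

Run:
```python
from h import *
c=dict(np.load('top0.npz'));im=c['color']
a=cv2.resize(im[130:230,115:215],(600,600),interpolation=cv2.INTER_CUBIC)
b=cv2.resize(im[155:205,315:365],(200,200),interpolation=cv2.INTER_CUBIC)
o=np.zeros((600,800,3),np.uint8);o[:,:600]=a;o[:200,600:]=b
save(o,'zoom0.png')
P=pts(c)
for n,(u,v) in dict(block=(340,180),cap=(293,160),knob=(148,205),bed=(165,185),handle=(178,214),table=(320,240),stop=(178,150)).items(): print(n,P[v,u].round(4))
print(c['mtx'])
```

```text
block [ 0.4308 -0.2141  0.0216]
cap [ 0.4903 -0.0477  0.0931]
knob [0.3481 0.4069 0.1683]
bed [0.4291 0.3853 0.0309]
handle [0.3208 0.3211 0.1355]
table [ 0.2268 -0.0234  0.7084]
stop [0.5494 0.3402 0.0328]
[[399.8998594    0.         254.03587604]
 [  0.         399.8998594  190.0124591 ]
 [  0.           0.           1.        ]]
```

View pics/zoom0.png

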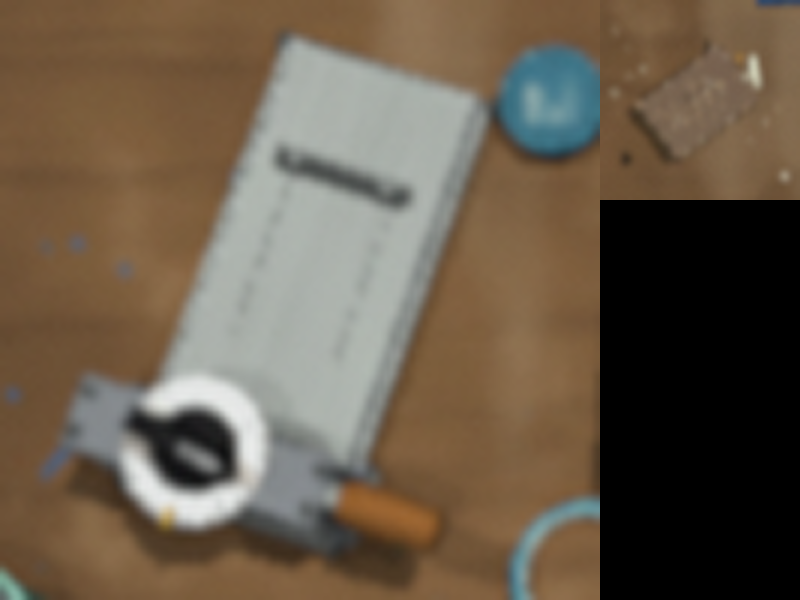

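The nose is the lower-right end with the white line, at zoom (238,478). The brass tab is at zoom (168,518), so about 80° clockwise is needed. The stop is at zoom (275-410,150-205) and the bed edges are clear. Next I'll get the block and press poses.

```bash
cat >> h.py <<'E'
def rect(cam,mask,z):
    "largest blob -> plane z -> minAreaRect: centre, sizes (long first), long-axis yaw deg"
    n,l,st,_=cv2.connectedComponentsWithStats(mask.astype(np.uint8))
    m=(l==1+st[1:,4].argmax()).astype(np.uint8)
    k=max(cv2.findContours(m,0,cv2.CHAIN_APPROX_NONE)[0],key=cv2.contourArea).reshape(-1,2)
    W=ray(cam,k,z)[:,:2]; (c,s,a)=cv2.minAreaRect((W*1000).astype(np.float32))
    if s[0]<s[1]: s=s[::-1];a+=90
    return np.array(c)/1000,s,a,k
E
python3 - <<'E'
from h import *
c=dict(np.load('top0.npz'));P=pts(c);im=c['color'].astype(int)
x,y,z=P[...,0],P[...,1],P[...,2]
m=(z>.012)&(z<.035)&(abs(x-.43)<.09)&(abs(y+.214)<.09)
r=rect(c,m,.022);print('block',r[:3],m.sum())
sat=im.max(-1)-im.min(-1)
m=(z>.015)&(z<.06)&(x>.3)&(x<.7)&(y>.2)&(y<.55)&(sat<35)
r=rect(c,m,.03);print('bed',r[:3],m.sum(),'corners',cv2.boxPoints((r[0]*1000,r[1],r[2])).round())
hue=cv2.cvtColor(c['color'],cv2.COLOR_RGB2HSV)
m=(z>.08)&(z<.15)&(x<.4)&(x>.25)&(y>.25)&(y<.37)&(sat>60)
r=rect(c,m,.125);print('handle',r[:3],m.sum())
m=(z>.1)&(x<.42)&(x>.25)&(y>.35)&(y<.5)&(im.min(-1)>190)
r=rect(c,m,.135);print('dial',r[:3],m.sum(),z[m].mean())
E
```

```text
block (array([ 0.42880237, -0.20928973]), (92.51545715332031, 59.62097930908203), 124.67430114746094) 463
bed (array([0.4750495 , 0.37202136]), (230.3957061767578, 135.7904052734375), 161.04499053955078) 2396 corners [[562. 270.]
 [606. 399.]
 [388. 474.]
 [344. 345.]]
handle (array([0.3180451 , 0.31753967]), (55.28868103027344, 24.69635581970215), 70.29390716552734) 124
dial (array([0.37189108, 0.40610172]), (67.6962890625, 31.605510711669922), 54.73820877075195) 186 0.13028393785939563
```

```bash
cat >> h.py <<'E'
from scipy.spatial.transform import Rotation as Ro
GO=robot.grasp_offset
def plan(xyz,yaw,N):
    "N equal rows (shift then turn) that bring the grasp point to xyz, tool down, closing line along yaw (deg, mod 180)"
    s=robot.read_state();R0=Ro.from_rotvec(s['orientation']);p=np.array(s['tool_pos'])
    ty=R0.as_matrix()[:,1];cur=np.degrees(np.arctan2(ty[1],ty[0]))
    yaw=cur+(yaw-cur+90)%180-90; a=np.radians(yaw)
    T=Ro.from_matrix(np.c_[[np.sin(a),-np.cos(a),0],[np.cos(a),np.sin(a),0],[0,0,-1.]])
    w=(R0.inv()*T).as_rotvec()/N; r=Ro.from_rotvec(w).as_matrix()
    A=sum(np.linalg.matrix_power(r,k) for k in range(N))
    v=np.linalg.solve(A,R0.inv().apply(np.array(xyz)+[0,0,GO]-p))
    print('yaw',round(cur,2),'->',round(yaw,2),'grasp now',(p+R0.as_matrix()[:,2]*GO).round(4),'rows',N,'shift',(v*1000).round(2),'turn',np.degrees(w).round(2),'t',s['t'],'op',s['opening'],'F',np.round(s['force'],1))
E
python3 - <<'E'
from h import *
plan([.4288,-.2093,.12],34.7,13)
plan([.4288,-.2093,.12],34.7-180,12)
E
```

```text
Traceback (most recent call last):
  File "h.py", line 32, in plan
    T=Ro.from_matrix(np.c_[[np.sin(a),-np.cos(a),0],[np.cos(a),np.sin(a),0],[0,0,-1.]])
  File "scipy/spatial/transform/_rotation.pyx", line 1143, in scipy.spatial.transform._rotation.Rotation.from_matrix
ValueError: Non-positive determinant (left-handed or null coordinate frame) in rotation matrix 0: [[-0.56927952 -0.82214404  0.        ]
 [ 0.82214404 -0.56927952  0.        ]
 [ 0.          0.         -1.        ]].
```

```bash
sed -i 's/np.c_\[\[np.sin(a),-np.cos(a),0\]/np.c_[[-np.sin(a),np.cos(a),0]/; s/yaw=cur+(yaw-cur+90)%180-90; //; s/ (deg, mod 180)/ (deg)/' h.py
python3 - <<'E'
from h import *
plan([.4288,-.2093,.12],34.7,13)
E
```

```text
yaw -63.83 -> 34.7 grasp now [ 0.2645 -0.538   0.2365] rows 13 shift [31.74  4.57  8.97] turn [-0.   -0.01 -7.58] t 0.1 op 0.09303975692232984 F [-0.1  1.6 -0.2]
```

Call:
drive_tool(moves=[93,31.7,4.6,9,0,0,-7.58,93,31.7,4.6,9,0,0,-7.58,93,31.7,4.6,9,0,0,-7.58,93,31.7,4.6,9,0,0,-7.58,93,31.7,4.6,9,0,0,-7.58,93,31.7,4.6,9,0,0,-7.58,93,31.7,4.6,9,0,0,-7.58])

```text
t: 0.8
tool_pos: [0.4296, -0.3963, 0.3408]
orientation: [-2.414, -2.009, -0.0]
force: [-0.7, -0.2, 0.2]
opening: 0.0932
gripper_force: 0.0
```

Call:
drive_tool(moves=[93,31.7,4.6,9,0,0,-7.58,93,31.7,4.6,9,0,0,-7.58,93,31.7,4.6,9,0,0,-7.58,93,31.7,4.6,9,0,0,-7.58,93,31.7,4.6,9,0,0,-7.58,93,31.7,4.6,9,0,0,-7.58,93,0,0,0,0,0,0,93,0,0,0,0,0,0])

```text
t: 1.6
tool_pos: [0.429, -0.2097, 0.2874]
orientation: [-1.458, -2.782, 0.0]
force: [0.5, -0.1, 0.4]
opening: 0.0928
gripper_force: 0.0
```

Run:
```python
from h import *
plan([.4288,-.2093,.022],34.7,4)
c=robot.read_camera('wrist');np.savez('w1.npz',**c);save(c['color'],'w1.png');print(-c['R'].T@c['t'])
P=pts(c);x,y,z=np.moveaxis(P,-1,0)
m=(z>.012)&(z<.035)&(abs(x-.43)<.08)&(abs(y+.21)<.08)&(c['depth']>0)
r=rect(c,m,.022);print('block',r[:3],m.sum())
```

```text
yaw 34.7 -> 34.7 grasp now [ 0.4289 -0.2097  0.1201] rows 4 shift [9.000e-02 2.000e-02 2.453e+01] turn [-0. -0. -0.] t 1.6 op 0.09275785130471975 F [ 0.5 -0.1  0.4]
[ 0.38735243 -0.15111282  0.26829834]
block (array([ 0.42783746, -0.21282819]), (91.12020111083984, 59.15607452392578), 124.64539337158203) 6630
```

View pics/w1.png

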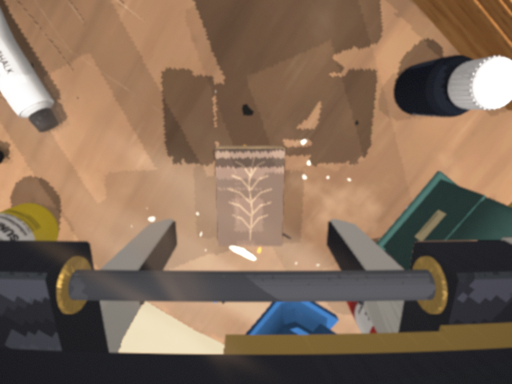

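The wrist view shows the block centred between the fingers at (250,197), carved face up, with nothing in the way of the descent. I'll descend, grip and lift.

Run:
```python
from h import *
plan([.4278,-.2128,.0225],34.65,4)
```

```text
yaw 34.64 -> 34.65 grasp now [ 0.4294 -0.2105  0.1207] rows 4 shift [-0.26 -0.65 24.55] turn [ 0.    0.01 -0.  ] t 1.65 op 0.09327813528567343 F [ 0.8  0.3 -0.1]
```

Call:
drive_tool(moves=[93,-0.3,-0.6,24.5,0,0,0,93,-0.3,-0.6,24.5,0,0,0,93,-0.3,-0.6,24.5,0,0,0,93,-0.3,-0.6,24.5,0,0,0,93,0,0,0,0,0,0,45,0,0,0,0,0,0,45,0,0,0,0,0,0,45,0,0,0,0,0,0], grip_force=20)

```text
t: 2.45
tool_pos: [0.4283, -0.213, 0.1908]
orientation: [1.458, 2.781, -0.0]
force: [-0.0, 0.8, 0.7]
opening: 0.0733
gripper_force: 0.0
```

Call:
drive_tool(moves=[45,0,0,0,0,0,0,45,0,0,0,0,0,0,45,0,0,-10,0,0,0,45,0,0,-40,0,0,0,45,0,0,-50,0,0,0,45,0,0,-50,0,0,0,45,0,0,-50,0,0,0,45,0,0,0,0,0,0])

```text
t: 3.25
tool_pos: [0.4292, -0.2133, 0.3991]
orientation: [1.451, 2.771, -0.002]
force: [0.8, -0.5, -1.1]
opening: 0.0599
gripper_force: 20.0
```

Run:
```python
from h import *
# refine press from top image (arm may hide part)
c=robot.read_camera('top');np.savez('top1.npz',**c)
P=pts(c);x,y,z=np.moveaxis(P,-1,0);im=c['color'].astype(int);sat=im.max(-1)-im.min(-1)
cw=robot.read_camera('wrist');print(-cw['R'].T@cw['t'])
m=(z>.024)&(z<.036)&(x>.44)&(x<.7)&(y>.2)&(y<.55)&(sat<35)
n,l,st,_=cv2.connectedComponentsWithStats(m.astype(np.uint8));M=l==1+st[1:,4].argmax();print(M.sum())
o=cv2.cvtColor(c['color'],cv2.COLOR_RGB2BGR)
yaw=-20;
k=max(cv2.findContours(M.astype(np.uint8),0,cv2.CHAIN_APPROX_NONE)[0],key=cv2.contourArea).reshape(-1,2)
W=ray(c,k,.03)[:,:2]
a=np.radians(-19.7);Y=np.array([np.cos(a),np.sin(a)]);X=np.array([-Y[1],Y[0]])*-1
u,v=W@X,W@Y;print('u',u.min(),u.max(),'v',v.min(),v.max())
vc=v.max()
def side(s):
    sel=(v<vc-.02)&(v>v.min()+.02)&((u>np.median(u)+.02) if s>0 else (u<np.median(u)-.02))
    q=np.polyfit(v[sel],u[sel],1);return np.degrees(q[0]),np.polyval(q,vc-.12),sel.sum(),np.std(u[sel]-np.polyval(q,v[sel]))
print('sides: slope deg,u at seat',side(1),side(-1))
print('state',robot.read_state()['tool_pos'],robot.read_state()['opening'],robot.read_state()['gripper_force'])
```

```text
[ 0.38722348 -0.15453535  0.37526003]
1404
u -0.5797139721383422 -0.44466716391802347 v 0.2635632858017818 0.43478795397274866
sides: slope deg,u at seat (np.float64(14.418041518501905), np.float64(-0.46642921902732615), np.int64(52), np.float64(0.01114568364052886)) (np.float64(-0.3598757883319065), np.float64(-0.5717064301143505), np.int64(42), np.float64(0.002013143060302022))
state [ 0.42805022 -0.21257504  0.39174832] 0.059860794997243005 19.999823570251465
```

Run:
```python
from h import *
plan([.547,.357,.25],70.3,14)
```

```text
yaw 34.71 -> 70.3 grasp now [ 0.4286 -0.2129  0.2244] rows 14 shift [19.15 37.64 -1.84] turn [ 0.    0.02 -2.54] t 3.35 op 0.059860794997243005 F [-0.4  0.4 -2.4]
```

Call:
drive_tool(moves=[45,19.2,37.6,-2,0,0,-2.54,45,19.2,37.6,-2,0,0,-2.54,45,19.2,37.6,-2,0,0,-2.54,45,19.2,37.6,-2,0,0,-2.54,45,19.2,37.6,-2,0,0,-2.54,45,19.2,37.6,-2,0,0,-2.54,45,19.2,37.6,-2,0,0,-2.54])

```text
t: 4.05
tool_pos: [0.531, 0.0648, 0.401]
orientation: [-1.006, -2.972, 0.003]
force: [0.6, 0.5, -0.5]
opening: 0.0599
gripper_force: 20.0
```

Call:
drive_tool(moves=[45,19.2,37.6,-2,0,0,-2.54,45,19.2,37.6,-2,0,0,-2.54,45,19.2,37.6,-2,0,0,-2.54,45,19.2,37.6,-2,0,0,-2.54,45,19.2,37.6,-2,0,0,-2.54,45,19.2,37.6,-2,0,0,-2.54,45,19.2,37.6,-2,0,0,-2.54,45,0,0,0,0,0,0])

```text
t: 4.85
tool_pos: [0.5441, 0.3615, 0.4144]
orientation: [-0.528, -3.092, 0.002]
force: [-0.7, -0.8, -2.3]
opening: 0.0596
gripper_force: 20.0
```

Run:
```python
from h import *
plan([.547,.357,.25],70.3,1)
c=robot.read_camera('wrist');np.savez('w2.npz',**c);save(c['color'],'w2.png');print(-c['R'].T@c['t'],c['mtx'][0,0])
```

```text
yaw 70.63 -> 70.3 grasp now [0.5433 0.3614 0.2471] rows 1 shift [-4.24 -3.31 -2.92] turn [-0.12 -0.25  0.33] t 4.85 op 0.05963982555230975 F [-0.7 -0.8 -2.3]
[0.47560196 0.38493929 0.39555819] 291.5075642252541
```

View pics/w2.png

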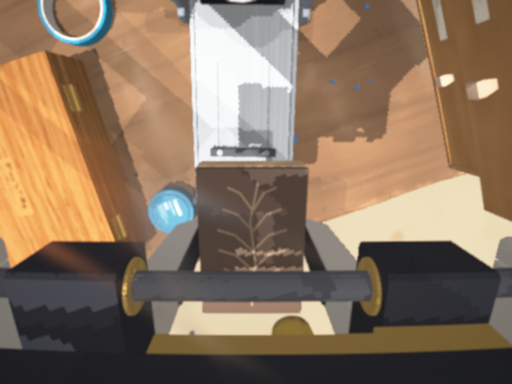

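The bed's edges are at u≈193 and 298, and the stop is at u 210–275, v≈147–157. The carriage is at the top and the held block at (252,215) is square to the bed. I'll measure the edges and the stop's face.

Run:
```python
from h import *
c=dict(np.load('w2.npz'));P=pts(c);z=P[...,2];x,y=P[...,0],P[...,1]
g=cv2.cvtColor(c['color'],cv2.COLOR_RGB2GRAY).astype(int)
L=[];Rr=[]
for v in range(50,136,5):
    r=np.where((z[v]>.024)&(z[v]<.036)&(np.arange(512)>150)&(np.arange(512)<340))[0]
    L.append((r.min(),v));Rr.append((r.max(),v))
print(L[::4],Rr[::4])
l=ray(c,L,.03)[:,:2];r=ray(c,Rr,.03)[:,:2]
for e in(l,r):
    f=cv2.fitLine(e.astype(np.float32),cv2.DIST_HUBER,0,1e-4,1e-4).ravel();f=f*np.sign(f[0]) if 0 else f
    print('yaw',np.degrees(np.arctan(f[1]/f[0])),f[2:])
print('widths',np.linalg.norm(l[::4]-r[::4],axis=1)*1000)
for u in(225,243,260): print(u,[(v,g[v,u],int(z[v,u]*1000)) for v in range(138,166,1)])
v=110;print('lines',[(u,g[v:v+10,u].mean().round()) for u in range(195,297,2)])
v=152;print('stop',[(u,g[v,u],int(z[v,u]*1000)) for u in range(196,296,2)])
k=(c['depth']>0)&(z>.2)&(np.arange(384)[:,None]<260)&(np.arange(384)[:,None]>150)
print('block z',np.median(z[170:240,225:280]))
```

```text
[(np.int64(191), 50), (np.int64(192), 70), (np.int64(192), 90), (np.int64(193), 110), (np.int64(193), 130)] [(np.int64(295), 50), (np.int64(295), 70), (np.int64(295), 90), (np.int64(294), 110), (np.int64(293), 130)]
yaw -20.315063 [0.42832005 0.32506022]
yaw -19.447704 [0.46930397 0.44076774]
widths [121.1384429  121.60196827 123.33850274 122.74496123 123.42916881]
225 [(138, np.int64(241), 32), (139, np.int64(240), 30), (140, np.int64(241), 30), (141, np.int64(241), 30), (142, np.int64(240), 30), (143, np.int64(240), 31), (144, np.int64(234), 30), (145, np.int64(210), 31), (146, np.int64(164), 30), (147, np.int64(124), 29), (148, np.int64(107), 37), (149, np.int64(119), 41), (150, np.int64(129), 41), (151, np.int64(133), 43), (152, np.int64(134), 43), (153, np.int64(133), 43), (154, np.int64(134), 43), (155, np.int64(150), 43), (156, np.int64(191), 43), (157, np.int64(230), 31), (158, np.int64(240), 30), (159, np.int64(238), 30), (160, np.int64(218), 29), (161, np.int64(164), 227), (162, np.int64(129), 231), (163, np.int64(127), 235), (164, np.int64(133), 238), (165, np.int64(137), 
[... 3433 characters left out ...]
), (244, np.int64(130), 43), (246, np.int64(132), 43), (248, np.int64(132), 43), (250, np.int64(131), 43), (252, np.int64(127), 42), (254, np.int64(122), 43), (256, np.int64(119), 43), (258, np.int64(97), 43), (260, np.int64(81), 42), (262, np.int64(107), 43), (264, np.int64(124), 45), (266, np.int64(125), 43), (268, np.int64(110), 44), (270, np.int64(69), 43), (272, np.int64(65), 42), (274, np.int64(72), 43), (276, np.int64(141), 30), (278, np.int64(178), 30), (280, np.int64(186), 30), (282, np.int64(192), 30), (284, np.int64(195), 30), (286, np.int64(196), 31), (288, np.int64(153), 28), (290, np.int64(178), 24), (292, np.int64(171), 23), (294, np.int64(108), 1)]
block z 0.24708666932610102
```

Run:
```python
from h import *
c=dict(np.load('w2.npz'))
yaw=np.radians(-19.85);Y=np.array([np.cos(yaw),np.sin(yaw)]);X=np.array([Y[1],-Y[0]])
def uv(p,z): W=ray(c,p,z)[:,:2]; return np.c_[W@X,W@Y]*1000
s=uv([(209.5,152),(275.5,152)],.042);print('stop ends',s,np.diff(s,axis=0),s.mean(0))
l=uv([(218,114.5),(268,114.5)],.03);print('lines',l,l.mean(0))
b=uv([(196.5,114.5),(289,114.5)],.03);print('bed top edges',b,b.mean(0))
f=uv([(225,148.2),(243,148.3),(260,148.4)],.042);print('stop face',f)
# scribed lines directions
g=cv2.cvtColor(c['color'],cv2.COLOR_RGB2GRAY).astype(float);bh=cv2.morphologyEx(g,cv2.MORPH_BLACKHAT,np.ones((1,9)))
for lo,hi in((213,223),(264,273)):
    p=[(lo+(bh[v,lo:hi]*np.arange(hi-lo)).sum()/bh[v,lo:hi].sum(),v) for v in range(90,142,2) if bh[v,lo:hi].max()>5]
    q=uv(p,.03);k=np.polyfit(q[:,1],q[:,0],1);print(len(p),'slope deg',np.degrees(np.arctan(k[0])),q.mean(0),np.std(q[:,0]-np.polyval(k,q[:,1])))
```

```text
stop ends [[-472.12407965  362.10163896]
 [-552.270352    361.41841477]] [[-80.14627235  -0.68322419]] [-512.19721583  361.76002686]
lines [[-481.91759673  317.76948271]
 [-542.82744503  317.28923405]] [-512.37252088  317.52935838]
bed top edges [[-455.63723711  317.89757331]
 [-568.41374362  317.01116449]] [-512.02549036  317.4543689 ]
stop face [[-491.03907787  357.35607736]
 [-512.82797996  357.30138248]
 [-533.39303975  357.23947188]]
25 slope deg -0.009540057622657317 [-481.81065177  319.54790892] 0.3574644859247846
26 slope deg 0.4063259296718458 [-542.82491832  318.07545143] 0.22455356010993344
```

Run:
```python
from h import *
c=dict(np.load('w2.npz'))
yaw=np.radians(-20);Y=np.array([np.cos(yaw),np.sin(yaw)]);X=np.array([Y[1],-Y[0]])
def uv(p,z): W=ray(c,p,z)[:,:2]; return np.c_[W@X,W@Y]*1000
g=cv2.cvtColor(c['color'],cv2.COLOR_RGB2GRAY);P=pts(c)
print([(v,g[v,250],int(P[v,250,2]*1e4)) for v in range(158,176)])
print(uv([(250,160.8)],.2247),uv([(250,167)],.2467))
G=np.array([.5433,.3614]);print('grasp',G@X,G@Y)
a=np.radians(-19.85);Y0=np.array([np.cos(a),np.sin(a)]);X0=np.array([Y0[1],-Y0[0]])
print('seat',(-512.3*X0+312.3*Y0))
r=np.radians(70.63);t=[np.cos(r),np.sin(r)];row=P[200]
k=np.where(P[200,:,2]>.235)[0];k=k[(k>180)&(k<320)];print(k.min(),k.max(),uv([(k.min(),200),(k.max(),200)],.2467))
```

```text
[(158, np.uint8(238), 305), (159, np.uint8(239), 316), (160, np.uint8(219), 308), (161, np.uint8(161), 2285), (162, np.uint8(128), 2303), (163, np.uint8(126), 2343), (164, np.uint8(134), 2382), (165, np.uint8(142), 2410), (166, np.uint8(133), 2422), (167, np.uint8(99), 2440), (168, np.uint8(82), 2467), (169, np.uint8(92), 2471), (170, np.uint8(98), 2468), (171, np.uint8(98), 2477), (172, np.uint8(98), 2474), (173, np.uint8(97), 2466), (174, np.uint8(94), 2468), (175, np.uint8(93), 2462)]
[[-523.41978488  342.25093979]] [[-523.57708621  342.00948753]]
grasp -0.525424457020863 0.3869289210750874
seat [467.70064125 375.81736279]
197 306 [[-495.45754213  360.16566515]
 [-553.62189343  359.46963871]]
```

Run:
```python
from h import *
plan([.4639,.3772,.09],70,6)
```

```text
yaw 70.5 -> 70 grasp now [0.5439 0.359  0.2471] rows 6 shift [13.63 -1.68 26.21] turn [-0.03 -0.03  0.08] t 4.9 op 0.05997292371820467 F [ 0.4 -1.3 -0.5]
```

Call:
drive_tool(moves=[45,13.6,-1.7,26,0,0,0.08,45,13.6,-1.7,26,0,0,0.08,45,13.6,-1.7,26,0,0,0.08,45,13.6,-1.7,26,0,0,0.08,45,13.6,-1.7,26,0,0,0.08,45,13.6,-1.7,26,0,0,0.08,45,0,0,0,0,0,0,45,0,0,0,0,0,0])

```text
t: 5.7
tool_pos: [0.4657, 0.3741, 0.2608]
orientation: [-0.552, -3.091, 0.004]
force: [0.2, 1.4, -1.0]
opening: 0.0599
gripper_force: 20.0
```

Run:
```python
from h import *
plan([.4639,.3772,.054],70,2)
```

```text
yaw 69.76 -> 70 grasp now [0.4654 0.3738 0.0935] rows 2 shift [ 1.36  1.16 19.74] turn [-0.07 -0.04 -0.12] t 5.7 op 0.05988732709792088 F [ 0.2  1.4 -1. ]
```

Call:
drive_tool(moves=[45,1.4,1.2,19.5,0,0,-0.1,45,1.4,1.2,19.5,0,0,-0.1,45,0,0,0,0,0,0,45,0,0,0,0,0,0])

```text
t: 6.1
tool_pos: [0.4651, 0.3783, 0.2241]
orientation: [0.547, 3.093, 0.001]
force: [0.8, -0.0, -1.2]
opening: 0.0599
gripper_force: 20.0
```

Run:
```python
from h import *
plan([.4639,.3772,.0525],70,1)
```

```text
yaw 69.95 -> 70 grasp now [0.4652 0.3784 0.0568] rows 1 shift [ 0.71 -1.42  4.31] turn [ 0.05  0.05 -0.05] t 6.1 op 0.05988346468973442 F [ 0.8 -0.  -1.2]
```

Call:
drive_tool(moves=[45,0,0,0.7,0,0,0,45,0,0,0.5,0,0,0,45,0,0,0,0,0,0])

```text
t: 6.4
tool_pos: [0.4645, 0.3786, 0.2225]
orientation: [0.546, 3.093, 0.002]
force: [-0.1, -0.1, -1.0]
opening: 0.0597
gripper_force: 20.0
```

Call:
drive_tool(moves=[45,0,-0.7,1,0,0,0,45,0,-0.5,1,0,0,0,45,0,0,0,0,0,0])

```text
t: 6.7
tool_pos: [0.4638, 0.3776, 0.2203]
orientation: [0.545, 3.093, 0.001]
force: [-1.0, -0.6, 4.4]
opening: 0.0596
gripper_force: 20.0
```

Call:
drive_tool(moves=[45,0,0,0.5,0,0,0,45,0,0,0.5,0,0,0,45,0,0,0,0,0,0])

```text
t: 7.0
tool_pos: [0.4638, 0.3776, 0.2203]
orientation: [0.545, 3.093, 0.001]
force: [-5.5, -3.6, 12.8]
opening: 0.0597
gripper_force: 20.0
```

Call:
drive_tool(moves=[45,0,0,-0.8,0,0,0,45,-1,0,0,0,0,0,45,-1,0,0,0,0,0,45,-1,0,0,0,0,0,45,0,0,0,0,0,0])

```text
t: 7.5
tool_pos: [0.4664, 0.3769, 0.2203]
orientation: [-0.545, -3.094, -0.002]
force: [-4.2, 0.5, 7.0]
opening: 0.0596
gripper_force: 20.0
```

Call:
drive_tool(moves=[45,-0.7,0,0,0,0,0,45,-0.7,0,0,0,0,0,45,0,0,0,0,0,0])

```text
t: 7.8
tool_pos: [0.4677, 0.3765, 0.2204]
orientation: [-0.545, -3.094, -0.002]
force: [-4.0, 2.2, 7.3]
opening: 0.0597
gripper_force: 20.0
```

Call:
drive_tool(moves=[45,-0.7,0,0,0,0,0,45,-0.7,0,0,0,0,0,45,0,0,0,0,0,0])

```text
t: 8.1
tool_pos: [0.4684, 0.3763, 0.2203]
orientation: [-0.545, -3.092, -0.002]
force: [-8.1, 2.3, 10.9]
opening: 0.0596
gripper_force: 20.0
```

Call:
drive_tool(moves=[78,0,0,0,0,0,0,78,0,0,0,0,0,0,78,0,0,0,0,0,0,78,0,0,-30,0,0,0,78,0,0,-50,0,0,0,78,0,0,-50,0,0,0,78,0,0,-50,0,0,0,78,0,0,-30,0,0,0])

```text
t: 8.9
tool_pos: [0.4695, 0.3754, 0.4344]
orientation: [0.545, 3.09, 0.006]
force: [0.1, 0.9, 0.9]
opening: 0.0778
gripper_force: 0.0
```

Call:
drive_tool(moves=[78,20,0,0,0,0,0,78,0,0,0,0,0,0])

```text
t: 9.1
tool_pos: [0.4492, 0.3829, 0.4301]
orientation: [0.544, 3.093, 0.002]
force: [-1.2, -0.4, -0.7]
opening: 0.0782
gripper_force: 0.0
```

Run:
```python
from h import *
plan([.3481,.4069,.25],70,1)
c=robot.read_camera('wrist');np.savez('w3.npz',**c);save(c['color'],'w3.png');print(-c['R'].T@c['t'])
```

```text
yaw 70.04 -> 70 grasp now [0.4493 0.3831 0.2628] rows 1 shift [103.19 -11.93  12.78] turn [0.09 0.02 0.04] t 9.1 op 0.07820637393374531 F [-1.2 -0.4 -0.7]
[0.38104712 0.40703082 0.410978  ]
```

View pics/w3.png

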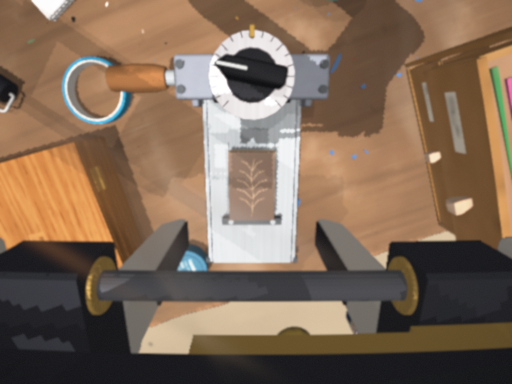

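The block lies between the lines against the stop at (253,185). The knob axis is near (251,74), its nose points left at (218,65), and the tab is at (252,30). Next I'll measure the bar's direction, the axis and the block's fit.

```bash
cat > knob.py <<'E'
from h import *
import sys
def knob(c,zb=.172):
    P=pts(c);x,y,z=np.moveaxis(P,-1,0);im=c['color'].astype(int)
    m=(z>.16)&(z<.18)&(abs(x-.35)<.2)&(abs(y-.4)<.2)
    r=rect(c,m,zb);print('bar centre',r[0].round(4),np.round(r[1],1),'yaw',round(r[2],1),'px',m.sum())
    hs=cv2.cvtColor(c['color'],cv2.COLOR_RGB2HSV)
    m=(im.min(-1)>170)&(z>.12)&(z<.18)
    ys,xs=np.where(m);print('white px',len(xs))
    return r
E
python3 - <<'E'
from knob import *
c=dict(np.load('w3.npz'));r=knob(c);P=pts(c);x,y,z=np.moveaxis(P,-1,0);im=c['color'].astype(int)
# white line on bar
d=(z>.16)&(im.min(-1)>150);v,u=np.where(d[40:110,200:300]);v+=40;u+=200
W=ray(c,np.c_[u,v],.172)[:,:2];print('white line',len(u),W.mean(0),u.min(),u.max())
f=cv2.fitLine(W.astype(np.float32),2,0,1e-4,1e-4).ravel();print('line yaw',np.degrees(np.arctan2(f[1],f[0])))
# dial: outline of light disc at its height
m=(abs(z-.128)<.012)&(im.min(-1)>130);m=m&(np.arange(384)[:,None]<125)
zz=np.median(z[m]);k=max(cv2.findContours(m.astype(np.uint8),0,1)[0],key=cv2.contourArea)
(e,ax,a)=cv2.fitEllipse(k);print('dial z',zz,e,ax,ray(c,[e],zz))
b=(im[...,0]-im[...,2]>70)&(np.arange(384)[:,None]<45)&(abs(np.arange(512)-252)<20);b&=z>.1
v,u=np.where(b);print('tab',len(u),u.mean(),v.mean(),np.median(z[b]),ray(c,[(u.mean(),v.mean())],np.median(z[b])))
# block
g=(z>.042)&(z<.062)&(abs(x-.468)<.07)&(abs(y-.376)<.07)&(im[...,0]<150)&(im[...,0]-im[...,2]>8)
r=rect(c,g,.052);print('block',r[:3],'ref seat .4677 .3758 -20')
h=(z>.09)&(im[...,0]-im[...,2]>50)&(np.arange(384)[:,None]<100)&(np.arange(512)<175)
r=rect(c,h,.125);print('handle',r[:3],np.median(z[h]),z[h].max())
E
```

```text
bar centre [0.4564 0.5578] [131.3  38.2] yaw 166.7 px 3955
white px 4747
white line 174 [0.34430196 0.40630402] 202 288
line yaw 61.68974
dial z 0.12918457999517474 (243.85433959960938, 75.16439056396484) (81.1733627319336, 139.7383270263672) [[0.34778357 0.41212078 0.12918458]]
tab 58 251.93103448275863 29.32758620689655 0.13493993573912932 [[0.31537735 0.43168371 0.13493994]]
block (array([0.44723184, 0.38485373]), (52.994651794433594, 47.102500915527344), 70.04170989990234) ref seat .4677 .3758 -20
handle (array([0.3145032 , 0.31773965]), (59.96588134765625, 25.777563095092773), 69.33662414550781) 0.1307123766468778 0.410978002348664
```

Run:
```python
from h import *
c=dict(np.load('w3.npz'));P=pts(c);x,y,z=np.moveaxis(P,-1,0);im=c['color'].astype(int)
V,U=np.mgrid[:384,:512];roi=np.hypot(U-251,V-74)<50
m=roi&(z>.155)&(z<.185);r=rect(c,m,.172);print('bar',r[:3],m.sum(),r[3].min(0),r[3].max(0))
m=roi&(z>.155)&(im.min(-1)>120);v,u=np.where(m);W=ray(c,np.c_[u,v],.172)[:,:2]
f=cv2.fitLine(W.astype(np.float32),2,0,1e-4,1e-4).ravel();print('white',len(u),W.mean(0),np.degrees(np.arctan2(f[1],f[0])),u.min(),u.max(),v.min(),v.max())
m=roi&(z>.115);k=max(cv2.findContours((roi&(z>.115)&(im.min(-1)>140)).astype(np.uint8),0,1)[0],key=cv2.contourArea)
e,ax,a=cv2.fitEllipse(cv2.convexHull(k));print('dial',e,ax,ray(c,[e],.131))
g=(z>.045)&(z<.062)&(abs(U-253)<40)&(V>120)&(V<230);r=rect(c,g,.052);print('block',r[:3],g.sum(),r[3].min(0),r[3].max(0))
a=np.radians(-20);Y=np.array([np.cos(a),np.sin(a)]);X=np.array([Y[1],-Y[0]]);d=r[0]-[.4677,.3758];print('block rel',d@X,d@Y)
```

```text
bar (array([0.35109161, 0.41715912]), (58.16879653930664, 17.595571517944336), 59.267982482910156) 1616 [213  54] [288  87]
white 242 [0.34625302 0.40789914] 55.95705 202 288 39 120
dial (248.35264587402344, 74.54217529296875) (89.51679229736328, 94.82758331298828) [[0.34888729 0.4160996  0.131     ]]
block (array([0.46983884, 0.37526581]), (96.13115692138672, 59.189998626708984), 160.13178253173828) 3221 [228 151] [275 224]
block rel -0.00022954904302216852 0.0021925534241228955
```

The block fits: its yaw is −19.9° and its offset is under 1 mm. The knob axis is at about (0.3505, 0.418). The nose is at yaw −120.7° and the tab at −200°, so the turn is 79.3° clockwise.

Run:
```python
from h import *
plan([.3505,.418,.21],149.3,11)
```

```text
yaw 70.05 -> 149.3 grasp now [0.4494 0.3824 0.2613] rows 11 shift [8.4  6.07 4.66] turn [-0.  -0.  -7.2] t 9.15 op 0.07822603811098303 F [-0.2 -0.4 -0.6]
```

Call:
drive_tool(moves=[70,8.4,6.1,4.6,0,0,-7.2,70,8.4,6.1,4.6,0,0,-7.2,70,8.4,6.1,4.6,0,0,-7.2,70,8.4,6.1,4.6,0,0,-7.2,70,8.4,6.1,4.6,0,0,-7.2,70,8.4,6.1,4.6,0,0,-7.2,70,8.4,6.1,4.6,0,0,-7.2,70,8.4,6.1,4.6,0,0,-7.2])

```text
t: 9.95
tool_pos: [0.3814, 0.4227, 0.3898]
orientation: [1.019, -2.968, 0.003]
force: [0.4, -0.2, 0.0]
opening: 0.0705
gripper_force: 0.0
```

Call:
drive_tool(moves=[70,8.4,6.1,4.6,0,0,-7.2,70,8.4,6.1,4.6,0,0,-7.2,70,8.4,6.1,4.6,0,0,-7.2,70,0,0,0,0,0,0,70,0,0,0,0,0,0])

```text
t: 10.45
tool_pos: [0.3513, 0.418, 0.3774]
orientation: [1.546, -2.733, 0.001]
force: [1.1, 0.4, -0.1]
opening: 0.0699
gripper_force: 0.0
```

Run:
```python
from h import *
plan([.3505,.418,.159],149.3,3)
c=robot.read_camera('wrist');np.savez('w4.npz',**c);save(c['color'],'w4.png')
plan([.3505,.418,.159],149.3,3)
```

```text
yaw 148.99 -> 149.3 grasp now [0.3511 0.4177 0.2101] rows 3 shift [ 0.11  0.23 17.03] turn [ 0.   -0.04 -0.1 ] t 10.45 op 0.06991623241239464 F [ 1.1  0.4 -0.1]
yaw 148.99 -> 149.3 grasp now [0.3515 0.4179 0.2106] rows 3 shift [ 0.19  0.3  17.2 ] turn [ 0.   -0.02 -0.1 ] t 10.5 op 0.07020322027815722 F [-0.6 -0.6  0.1]
```

View pics/w4.png

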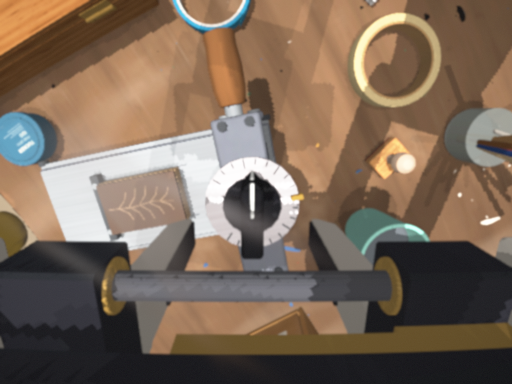

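The bar is upright in the view, centred at u≈252 between the fingers. The white nose line points up at (252,178) and the brass tab is at (297,197), clockwise of it. I'll descend and grip.

Call:
drive_tool(moves=[70,0.2,0.3,17,0,0,0,70,0.2,0.3,17,0,0,0,70,0.2,0.3,17,0,0,0,70,0,0,0,0,0,0,5,0,0,0,0,0,0,5,0,0,0,0,0,0,5,0,0,0,0,0,0,5,0,0,0,0,0,0], grip_force=30)

```text
t: 11.3
tool_pos: [0.3504, 0.4184, 0.3287]
orientation: [-1.55, 2.731, 0.001]
force: [-0.2, 0.7, 0.2]
opening: 0.0427
gripper_force: 0.0
```

Call:
drive_tool(moves=[5,0,0,0,0,0,0,5,0,0,0,0,0,0,5,0,0,0,0,0,3,5,0,0,0,0,0,6,5,0,0,0,0,0,0])

```text
t: 11.8
tool_pos: [0.3503, 0.4181, 0.3278]
orientation: [-1.33, 2.846, -0.0]
force: [-0.6, -3.2, 2.2]
opening: 0.016
gripper_force: 29.4
```

Call:
drive_tool(moves=[5,0,0,0,0,0,8,5,0,0,0,0,0,8,5,0,0,0,0,0,8,5,0,0,0,0,0,8,5,0,0,0,0,0,8,5,0,0,0,0,0,8,5,0,0,0,0,0,8,5,0,0,0,0,0,0])

```text
t: 12.6
tool_pos: [0.35, 0.4188, 0.3278]
orientation: [-0.16, -3.137, -0.003]
force: [-0.7, 6.0, -1.8]
opening: 0.0158
gripper_force: 29.6
```

Run:
```python
from h import *
plan([.3505,.418,.159],70,1);print(robot.read_state()['wrist_torque'])
```

```text
yaw 84.17 -> 70 grasp now [0.3499 0.4191 0.1605] rows 1 shift [-0.62 -0.77  1.54] turn [ 0.1  -0.03 14.17] t 12.6 op 0.01583458002948025 F [-0.7  6.  -1.8]
[ 0.93911247  0.01365772 -0.03784267]
```

Call:
drive_tool(moves=[5,0,0,0,0,0,7,5,0,0,0,0,0,7.2,5,0,0,0,0,0,0,5,0,0,0,0,0,0])

```text
t: 13.0
tool_pos: [0.3501, 0.419, 0.3279]
orientation: [-0.538, -3.095, -0.004]
force: [-0.0, 7.0, -3.0]
opening: 0.0157
gripper_force: 29.8
```

Call:
drive_tool(moves=[60,0,0,0,0,0,0,60,0,0,0,0,0,0,60,0,0,0,0,0,0,60,0,0,0,0,0,0,60,0,0,-30,0,0,0,60,0,0,-45,0,0,0,60,0,0,-45,0,0,0,60,0,0,0,0,0,0])

```text
t: 13.8
tool_pos: [0.351, 0.4189, 0.4559]
orientation: [0.544, 3.087, 0.015]
force: [0.3, 0.4, 1.1]
opening: 0.0601
gripper_force: 0.0
```

Run:
```python
from h import *
plan([.3505,.418,.159],70,1)
c=robot.read_camera('wrist');np.savez('w5.npz',**c);save(c['color'],'w5.png')
```

```text
yaw 70.02 -> 70 grasp now [0.3525 0.4203 0.2886] rows 1 shift [  0.85  -2.43 129.59] turn [0.62 0.3  0.02] t 13.8 op 0.06010834637943192 F [0.3 0.4 1.1]
```

View pics/w5.png

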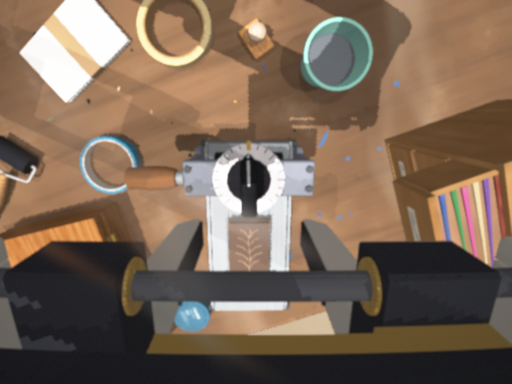

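The nose at (249,158) now points up at the tab at (248,147). I'll measure the angle and the handle.

Run:
```python
from h import *
c=dict(np.load('w5.npz'));P=pts(c);x,y,z=np.moveaxis(P,-1,0);im=c['color'].astype(int)
V,U=np.mgrid[:384,:512];roi=np.hypot(U-249,V-180)<45
m=roi&(z>.155)&(z<.185);r=rect(c,m,.172);print('bar',r[:3],m.sum(),r[3].min(0),r[3].max(0))
b=(im[...,0]-im[...,2]>60)&(abs(V-146)<8)&(abs(U-248)<8)&(z>.1);v,u=np.where(b);t=ray(c,[(u.mean(),v.mean())],.133)[0];print('tab',len(u),u.mean(),v.mean(),np.median(z[b]),t)
w=roi&(im.min(-1)>130)&(z>.155)&(abs(U-249)<7)&(V<195);v,u=np.where(w);W=ray(c,np.c_[u,v],.172)[:,:2].astype(np.float32)
f=cv2.fitLine(W,2,0,1e-4,1e-4).ravel();print('white',len(u),np.degrees(np.arctan2(f[1],f[0])),W.mean(0))
A=np.array([.3502,.4186]);
for n,A in(('seatline',A),('bar',r[0])): print(n,'tab dir',np.degrees(np.arctan2(*(t[:2]-A)[::-1])))
h=(z>.09)&(z<.15)&(im[...,0]-im[...,2]>50)&(abs(V-180)<20)&(U<180)&(U>115);r=rect(c,h,.125);print('handle',r[:3],np.percentile(z[h],95))
hull=r[3];print(hull.min(0),hull.max(0))
```

```text
bar (array([0.34789685, 0.41954391]), (60.12601852416992, 15.795516967773438), 161.56395721435547) 963 [240 155] [257 217]
tab 29 248.24137931034483 144.55172413793105 0.13502765501135733 [0.31482682 0.43150512 0.133     ]
white 38 -18.771894 [0.3388002  0.42275217]
seatline tab dir 159.95661551385334
bar tab dir 160.11527816549022
handle (array([0.31222665, 0.31720691]), (57.2267951965332, 25.862031936645508), 69.86621856689453) 0.13329450398347267
[124 166] [176 189]
```

The nose is at 161.4° and the tab at 160.0°, so it is about 0.02 rad off, well inside tolerance. The handle is at (0.3125, 0.317). I'll move above it.

Run:
```python
from h import *
plan([.3125,.317,.22],-20,12)
```

```text
yaw 70.02 -> -20 grasp now [0.3517 0.4196 0.285 ] rows 12 shift [-6.54 -7.65  5.39] turn [ 0.04 -0.01  7.5 ] t 13.85 op 0.059857623087556044 F [ 0.4 -0.7 -0.2]
```

Call:
drive_tool(moves=[75,-6.5,-7.6,5.4,0,0,7.5,75,-6.5,-7.6,5.4,0,0,7.5,75,-6.5,-7.6,5.4,0,0,7.5,75,-6.5,-7.6,5.4,0,0,7.5,75,-6.5,-7.6,5.4,0,0,7.5,75,-6.5,-7.6,5.4,0,0,7.5,75,-6.5,-7.6,5.4,0,0,7.5,75,-6.5,-7.6,5.4,0,0,7.5])

```text
t: 14.65
tool_pos: [0.3422, 0.3414, 0.4026]
orientation: [-2.026, -2.401, 0.004]
force: [-0.2, -0.7, -0.2]
opening: 0.0753
gripper_force: 0.0
```

Call:
drive_tool(moves=[75,-6.5,-7.6,5.4,0,0,7.5,75,-6.5,-7.6,5.4,0,0,7.5,75,-6.5,-7.6,5.4,0,0,7.5,75,-6.5,-7.6,5.4,0,0,7.5,75,0,0,0,0,0,0,75,0,0,0,0,0,0])

```text
t: 15.25
tool_pos: [0.3119, 0.3169, 0.3822]
orientation: [2.57, 1.807, -0.002]
force: [0.0, 0.0, -0.4]
opening: 0.0751
gripper_force: 0.0
```

Run:
```python
from h import *
plan([.3125,.317,.119],-20,4)
c=robot.read_camera('wrist');P=pts(c);z=P[...,2];im=c['color'].astype(int);x,y=P[...,0],P[...,1]
h=(z>.1)&(z<.15)&(im[...,0]-im[...,2]>50)&(np.hypot(x-.3125,y-.317)<.05)
r=rect(c,h,.122);print('handle',r[:3],h.sum(),np.percentile(z[h],95),r[3].min(0),r[3].max(0))
save(c['color'],'w6.png')
```

```text
yaw -19.76 -> -20 grasp now [0.3117 0.3168 0.2149] rows 4 shift [ 0.08  0.15 23.96] turn [-0.01  0.01  0.06] t 15.25 op 0.07513656482125891 F [ 0.   0.  -0.4]
handle (array([0.31312167, 0.31649173]), (57.449005126953125, 25.912151336669922), 70.25404357910156) 1760 0.1332921827963397 [239 164] [269 228]
```

Call:
drive_tool(moves=[75,0.1,0.3,24,0,0,0,75,0.1,0.3,24,0,0,0,75,0.1,0.3,24,0,0,0,75,0.1,0.3,24,0,0,0,75,0,0,0,0,0,0,15,0,0,0,0,0,0,15,0,0,0,0,0,0,15,0,0,0,0,0,0], grip_force=20)

```text
t: 16.1
tool_pos: [0.3138, 0.3175, 0.2886]
orientation: [-2.573, -1.802, -0.004]
force: [0.0, 0.1, -0.0]
opening: 0.0554
gripper_force: 0.0
```

Call:
drive_tool(moves=[15,0,0,0,0,0,0,15,0,0,0,0,0,0,15,0,0,0,0,0,0])

```text
t: 16.4
tool_pos: [0.3133, 0.3171, 0.2873]
orientation: [-2.573, -1.802, -0.001]
force: [0.7, 0.1, -0.2]
opening: 0.032
gripper_force: 0.0
```

Run:
```python
from h import *
s=robot.read_state();p=s['tool_pos'];print(p)
plan(np.array([p[0],p[1],.119])+.214*np.array([np.cos(np.radians(-20)),np.sin(np.radians(-20)),0]),-20,36)
c=robot.read_camera('wrist');P=pts(c);z=P[...,2];x,y=P[...,0],P[...,1]
m=(z>.155)&(z<.185)&(np.hypot(x-.35,y-.4186)<.06);r=rect(c,m,.172);print('bar',r[:3],m.sum())
```

```text
[0.31327463 0.31708399 0.2872855 ]
yaw -20.0 -> -20 grasp now [0.3134 0.3171 0.12  ] rows 36 shift [0.   5.94 0.03] turn [ 0. -0. -0.] t 16.4 op 0.032035625217781465 F [ 0.7  0.1 -0.2]
bar (array([0.34691537, 0.41091943]), (55.395263671875, 8.2557373046875), 160.01254272460938) 4642
```

Call:
drive_tool(moves=[15,0,0,0,0,0,0,15,0,0,0,0,0,0,15,0,0,0,0,0,0,15,0,3,0,0,0,0,15,0,6,0,0,0,0,15,0,6,0,0,0,0,15,0,6,0,0,0,0], grip_force=25)

```text
t: 17.15
tool_pos: [0.3334, 0.3098, 0.2871]
orientation: [-2.573, -1.802, -0.0]
force: [-3.9, -0.3, 5.5]
opening: 0.0261
gripper_force: 25.0
```

Call:
drive_tool(moves=[15,0,6,0,0,0,0,15,0,6,0,0,0,0,15,0,6,0,0,0,0,15,0,6,0,0,0,0,15,0,6,0,0,0,0,15,0,6,0,0,0,0,15,0,6,0,0,0,0])

```text
t: 17.85
tool_pos: [0.3731, 0.2953, 0.2872]
orientation: [-2.574, -1.801, -0.001]
force: [-3.0, 0.4, 5.1]
opening: 0.0259
gripper_force: 25.0
```

Call:
drive_tool(moves=[15,0,6,0,0,0,0,15,0,6,0,0,0,0,15,0,6,0,0,0,0,15,0,6,0,0,0,0,15,0,6,0,0,0,0,15,0,6,0,0,0,0])

```text
t: 18.45
tool_pos: [0.4069, 0.283, 0.2872]
orientation: [-2.573, -1.801, -0.001]
force: [-3.8, 0.6, 6.2]
opening: 0.0256
gripper_force: 25.0
```

Call:
drive_tool(moves=[15,0,5,0,0,0,0,15,0,5,0,0,0,0,15,0,5,0,0,0,0,15,0,5,0,0,0,0,15,0,5,0,0,0,0,15,0,5,0,0,0,0])

```text
t: 19.05
tool_pos: [0.435, 0.2728, 0.2871]
orientation: [-2.573, -1.801, -0.001]
force: [-3.3, 0.2, 6.2]
opening: 0.0256
gripper_force: 25.0
```

Call:
drive_tool(moves=[15,0,5,0,0,0,0,15,0,5,0,0,0,0,15,0,6,0,0,0,0,15,0,6,0,0,0,0,15,0,6,0,0,0,0,15,0,6,0,0,0,0,15,0,6,0,0,0,0])

```text
t: 19.75
tool_pos: [0.4726, 0.2591, 0.2872]
orientation: [-2.573, -1.801, -0.001]
force: [-2.8, 2.5, 5.5]
opening: 0.0258
gripper_force: 25.0
```

Call:
drive_tool(moves=[15,0,6,0,0,0,0,15,0,6,0,0,0,0,15,0,6,0,0,0,0,15,0,6,0,0,0,0,15,0,5,0,0,0,0,15,0,5,0,0,0,0,15,0,4,0,0,0,0,15,0,0,0,0,0,0])

```text
t: 20.55
tool_pos: [0.5087, 0.2459, 0.2872]
orientation: [2.573, 1.801, 0.002]
force: [2.5, 1.0, 2.8]
opening: 0.0254
gripper_force: 25.0
```

Call:
drive_tool(moves=[15,0,3,0,0,0,0,15,0,3,0,0,0,0,15,0,2,0,0,0,0,15,0,0,0,0,0,0])

```text
t: 20.95
tool_pos: [0.5156, 0.2435, 0.2872]
orientation: [2.573, 1.802, 0.001]
force: [0.4, 2.4, 4.7]
opening: 0.0257
gripper_force: 25.0
```

Call:
drive_tool(moves=[15,0,1,0,0,0,0,15,0,1,0,0,0,0,15,0,0,0,0,0,0])

```text
t: 21.25
tool_pos: [0.5165, 0.2432, 0.2871]
orientation: [-2.572, -1.801, 0.002]
force: [-7.1, 3.3, 9.0]
opening: 0.0256
gripper_force: 25.0
```

At the end stop. I'll release, lift and check.

Call:
drive_tool(moves=[15,0,-0.7,0,0,0,0,75,0,0,0,0,0,0,75,0,0,0,0,0,0,75,0,0,0,0,0,0,75,0,0,0,0,0,0,75,0,0,-30,0,0,0,75,0,0,-50,0,0,0,75,0,0,-50,0,0,0])

```text
t: 22.05
tool_pos: [0.516, 0.2427, 0.4171]
orientation: [-2.573, -1.801, 0.005]
force: [0.6, 1.1, -0.6]
opening: 0.074
gripper_force: 0.0
```

Call:
drive_tool(moves=[75,-20,-30,-20,0,0,0,75,-20,-30,0,0,0,0,75,-20,-30,0,0,0,0,75,0,-20,0,0,0,0,75,0,0,0,0,0,0,75,0,0,0,0,0,0])

```text
t: 22.65
tool_pos: [0.3927, 0.2243, 0.4372]
orientation: [2.573, 1.802, 0.001]
force: [-0.5, 0.0, -0.8]
opening: 0.0749
gripper_force: 0.0
```

Run:
```python
from h import *
plan([.3125,.317,.119],-20,4)
c=robot.read_camera('wrist');np.savez('w7.npz',**c);t=robot.read_camera('top');np.savez('t7.npz',**t)
o=np.zeros((600,800,3),np.uint8);o[:384,:512]=c['color'];o[384:584,:400]=cv2.resize(t['color'][110:210,110:310],(400,200));save(o,'end.png')
```

```text
yaw -19.97 -> -20 grasp now [0.3929 0.2243 0.2699] rows 4 shift [ 14.92 -26.79  37.7 ] turn [ 0.01 -0.01  0.01] t 22.65 op 0.07489420367800655 F [-0.5  0.  -0.8]
```

View pics/end.png

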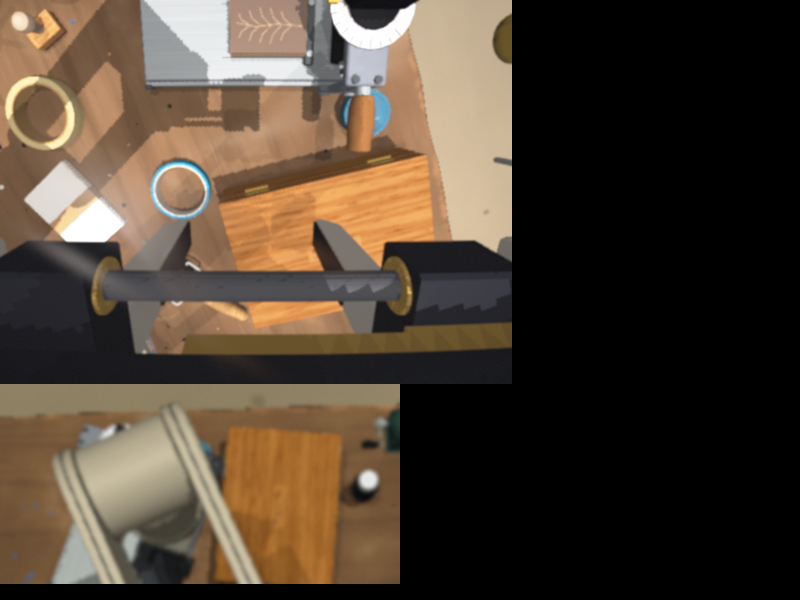

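The block is still against the stop at (270,25) and the bottle is standing. The carriage is at the far end. The knob is only partly in view, so I'll shift to check it.

Call:
drive_tool(moves=[75,40,0,0,0,0,0,75,40,0,0,0,0,0,75,30,20,0,0,0,0,75,0,0,0,0,0,0,75,0,0,0,0,0,0])

```text
t: 23.25
tool_pos: [0.45, 0.321, 0.4353]
orientation: [-2.574, -1.802, 0.005]
force: [-0.9, 0.4, -0.7]
opening: 0.0749
gripper_force: 0.0
```

Run:
```python
from h import *
c=robot.read_camera('wrist');P=pts(c);x,y,z=np.moveaxis(P,-1,0);im=c['color'].astype(int)
a=np.radians(-20);Y=np.array([np.cos(a),np.sin(a)]);X=np.array([Y[1],-Y[0]]);S=np.array([.4677,.3758])
A=S+.09*Y
m=(z>.155)&(z<.185)&(np.hypot(x-A[0],y-A[1])<.05);r=rect(c,m,.172);print('bar',r[:3],m.sum(),'rel',(r[0]-S)@X,(r[0]-S)@Y,r[3].min(0),r[3].max(0))
T=A-.036*Y;b=(im[...,0]-im[...,2]>60)&(z>.12)&(z<.15)&(np.hypot(x-T[0],y-T[1])<.015);v,u=np.where(b);t=ray(c,[(u.mean(),v.mean())],.133)[0][:2];print('tab',len(u),t,np.degrees(np.arctan2(*(t-A)[::-1])))
g=(z>.047)&(z<.06)&(np.hypot(x-S[0],y-S[1])<.075)&(im[...,0]-im[...,2]>12);r=rect(c,g,.052);print('block',r[:3],'rel',(r[0]-S)@X,(r[0]-S)@Y,g.sum())
save(c['color'],'end2.png')
```

```text
bar (array([0.54935144, 0.34652026]), (60.52882385253906, 16.2407283782959), 160.45670318603516) 1333 rel -0.00041248519241285017 0.08674151566380066 [319 118] [392 138]
tab 46 [0.51713705 0.35817524] 159.4706594772767
block (array([0.46756125, 0.37556876]), (89.35038757324219, 58.697509765625), 159.97992706298828) rel 0.0002647538955196421 -5.1293427600980745e-05 3597
```

View pics/end2.png

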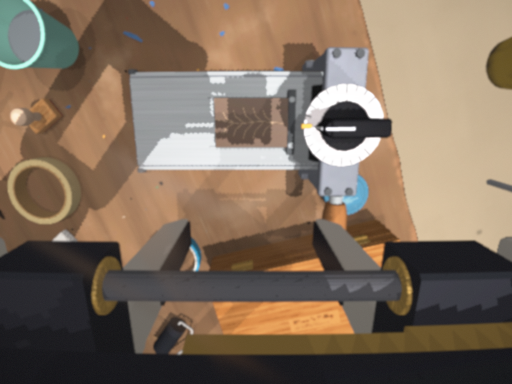

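The nose at (318,128) points at the tab at (308,127). The block at (252,120) sits snug on its place, within 0.3 mm, and the carriage is at the far end with nothing touched. I'll hand in.

```bash
python3 -c "
from plant import robot
print(robot.close_job())"
```

```text
the job is handed in; nothing more can be done
None
```

I handed the job in: the block measured within 0.3 mm of its place, the knob nose about 1° off the tab, the carriage at the far end, the bottle standing and the gripper clear; I could not measure the roller's pressing force on the block, and the hand-in returned no verdict.

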